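Unhook the arepa basket from its crooked deep-hook rack and stand it on the trivet

TASK

Take the wire arepa basket off the deep upturned hooks of its rack: the prongs are crooked, so ease the wooden handle up along them by feel, without wrenching the rack, until it is past the tips, and only then draw it off towards the front. Then set the basket down gently, upright and in the middle of the bamboo trivet, let go of it, and leave the ramekin and the pepper grinder where they are.

Things in the scene. Friction and masses are not known exactly. Their poses are not given: they have to be found in the camera images.
- basket: Empty steel wire basket, 120 (x) x 160 (y) x 45 mm high, 0.2 to 0.4 kg. Origin: centre of its underside, z up. Uprights at y = +-80 mm carry a round wooden handle bar (14 mm thick, 170 long, along y), its centre line 170 mm above the underside; clear opening below the bar 118 mm. The bar hangs across the rack's two hooks; the basket can swing about it.
- basket_bar (a point): Middle of the wooden handle bar (centre line), 170 mm above the basket's underside, basket's axes. Grip the bar here, midway between the hooks (90 mm of free bar), one finger on its front (-x) and one on its back (+x) side.
- rack: Fixed steel rack. Origin on the worktop below the slot centre; +x to its column, -x the front where the basket comes off. Base x -70..130, y +-75, 12 mm thick; column at x = 105, 215 mm high; 9 mm arms at y = +-55 carry two U hooks of 7 mm wire, red tips, 17 to 18.5 mm wide inside (bar 14). Front prongs reach 65 mm above the slot centre, back ones 79. More than 15 N on it counts as wrenching.
- rack_slot (a point): Slot centre, midway between the hooks, 220 mm up, rack's axes: the bar hangs here, within 3 mm in x, 10 in y. Both hooks are dog-legged and bent alike, firmly: the way out slants in the x-z plane to front or back and changes direction half-way up, by angles that differ each time and are not measured (up to 0.7 rad, up to 25 mm sideways). A bar pulled straight up jams; ease it sideways by feel.
- trivet: Square bamboo trivet of parallel slats, 200 x 200 x 12 mm, fixed. Origin: centre of its underside; top 12 mm above the worktop.
- ramekin: White ceramic ramekin, 84 mm wide, 45 mm high; bystander. Origin: centre of its underside.
- grinder: Stainless steel pepper grinder, 54 mm wide, 152 mm high; bystander, stands behind. Origin: centre of its underside.

How it is judged:
By the outcome, as a careful person would: the job done as asked, in the order asked, and still so for the second after the job is handed in, with the robot touching nothing.
It also fails if it takes over 72 s, if anything falls off the work surface, if the arm or the gripper's body presses on something with over 40 N, if the wrist force passes 120 N, or if a joint passes its speed limit or range.

ROBOT

A 6-joint arm with a two-finger parallel gripper is mounted at the origin on the work surface. World frame = base frame: x ahead of the robot, y to its left, z up, the work surface at z = 0. Lengths are in m, angles in rad, forces in N, time in s.
With the tool pointing down it reaches from about 0.275 to 0.85 m from the base axis. Payload 19 kg.
Tool frame: the origin (TCP) lies between the finger pads; the fingertips stand 14 mm ahead of it and the grasp point (between the pads) lies 5 mm behind it (bot.tcp_to_tips is the distance from the TCP to the fingertips, in m); z points along the fingers, x is the direction in which the jaws open and shut, and the axes are right-handed (so a half turn about z gives the same grasp; the last joint's range is limited). The gripper opens to 85 mm and grips with 20 to 120 N. Pads are 22 mm wide; open, the fingers measure 114 mm over their backs; the gripper's body (76 mm by 85 mm) begins 54 mm behind the grasp point. The pads swing forward as they close: fully open they stand 13 mm farther back than shut.
Start: joints at [-1.37, 0.15, 1.437, -0, 1.554, -0.134], TCP at [0.189, -0.543, 0.245] pointing down, gripper open.
Joint ranges: [-2.8, 2.8], [-0.68, 2.1], [0.12, 2.68], [-1.39, 4.53], [0.16, 2.79], [-2.81, 2.81]. Speed limits (rad/s): [1.89, 1.89, 2.22, 3.01, 3.01, 3.01].

INTERFACE

Orientations are given as a rotation vector (axis times angle).
In Python, from plant import bot, cams gives the robot as it stands. The module is installed in compiled form; this text tells all that it offers.
- The arm moves only by the tool drive_tool, never from a script. Its argument "motion" is one flat list of numbers, 5 for each row, row after row: the closure, from -1 (fully open) to 1 (shut), then the shift along the tool's x, y, z in units of 0.12 m (1.0 is 0.12 m), then the turn about the tool's z in units of pi rad (1.0 is pi rad). In form: [claw, tx, ty, tz, turn, claw, tx, ty, tz, turn, ...]. A call has 1 to 12 rows; each row shifts and turns the commanded pose from where the row before left it, along the tool's axes as they then stand; what a row does not reach is not made up. A row lasts 1/8 s, in which the tool goes at most 62.5 mm and 10.7 degrees, less where a joint would pass 70% of its speed; a pose out of reach is approached as far as the arm can. A call with a number of a shift or a turn outside -1 to 1 is refused whole. A call with a gripper value outside its range is refused whole. The fingers move at their own pace and stop on an object; "force" is the grip in N (left out, the last holds). Time passes only in rows, so rows that do not move let the fingers close. It gives the time, the measured TCP pose, the force and the opening at its end, in the units of the state.
- bot.get_state(): the state, without advancing time (a new reading comes with each control period).
- cams.camera(name): name is "scene" or "top"; returns (picture, depth): 384x512x3 uint8, red, green, blue; 384x512 float32, m along the optical axis (not along the pixel's ray), 0 where there is no reading.
- cams.camera_info(name): a dict with "fovy" (degrees; the focal length in pixels is half the picture's height over the tangent of half this angle, whatever the lens; pixels are square), "cx", "cy" (the principal point, pixels), "world_to_cam" (4x4, takes a point from world to camera coordinates). Camera axes: x right, y down, z forward; pixel columns grow to the right and rows downward; lengths in m; the calibration is good to about 2 mm. A picture is of the moment at which its call begins. camera_info takes no time and is no camera call.
- bot.finish_job(): hands the job in, once; it reports no verdict.
The state is a dict: "time_s": time; "joints": joint angles; "joint_vel": joint speeds; "tau": joint torques, N m; "position": TCP position; "tool_rot": TCP orientation; "contact_force": force on the tool from outside, world axes, zero at the start; "torque": the same for the moment, N m; "gripper_width": finger opening in m.
Only numpy, scipy, OpenCV 4.12 (cv2) and the standard library are available. Lean on these libraries where they do the work, as an engineer would, in place of code of your own. Each camera call takes 0.05 s, during which the arm holds its last target. There are 200 camera calls.

## Working session

There is one attempt and no reset: what is moved stays moved. The work goes in short steps, Python scripts to look and compute and a tool call to move; the robot and the scene stay as the last step left them, time stands still between calls to the robot, and variables do not carry over. Pictures are saved under pics/ and viewed, about 8 in all and at most 12, crops included, and the job is handed in when it is done.

Besides the shell and the picture viewer there is one more tool, called after "Request:" as name(argument=value, ...) on one line, values as JSON. drive_tool: Moves the arm, as the interface text tells. Shifts and turns lie within -1 to 1; 1 stands for 0.12 m of shift or pi rad of turn. Its arguments: {"type":"object","properties":{"motion":{"type":"array","items":{"type":"number","minimum":-1,"maximum":1}},"force":{"type":"number"}},"required":["motion"]}

```bash
mkdir -p pics
cat > h.py <<'E'
import numpy as np, cv2
from plant import bot, cams
def K(n):
    i=cams.camera_info(n); f=192/np.tan(np.radians(i["fovy"])/2); return f,i["cx"],i["cy"],np.array(i["world_to_cam"])
def cloud(n,d):
    f,cx,cy,T=K(n); v,u=np.mgrid[:384,:512]
    P=np.stack([(u-cx)/f*d,(v-cy)/f*d,d,np.ones_like(d)],-1)
    return (P@np.linalg.inv(T).T)[...,:3]
def proj(n,p):
    f,cx,cy,T=K(n); q=T@np.r_[p,1]; return f*q[0]/q[2]+cx, f*q[1]/q[2]+cy
E
python3 - <<'E'
from h import *
for n in("scene","top"):
    p,d=cams.camera(n); np.savez("pics/"+n,p=p,d=d); cv2.imwrite(f"pics/{n}0.png",cv2.resize(p[...,::-1],(768,576)))
    print(n,K(n))
s=bot.get_state(); print({k:np.round(v,3) for k,v in s.items()})
E
```

```text
scene (np.float64(403.3928605222075), 254.3192034443121, 194.7247061562503, array([[ 0.37381786,  0.92749527,  0.00356669, -0.24704313],
       [ 0.60050792, -0.23909456, -0.76303606, -0.26612384],
       [-0.70685956,  0.28737834, -0.64634607,  1.3911033 ],
       [ 0.        ,  0.        ,  0.        ,  1.        ]]))
top (np.float64(427.5208262667825), 253.4289548025323, 190.07270900182058, array([[ 0.02143968, -0.99927796,  0.03136726, -0.03025983],
       [-0.99382755, -0.02471748, -0.10814731,  0.60866574],
       [ 0.10884455, -0.028855  , -0.9936399 ,  0.92589507],
       [ 0.        ,  0.        ,  0.        ,  1.        ]]))
{'time_s': np.float64(0.1), 'joints': array([-1.37 ,  0.151,  1.438,  0.   ,  1.554, -0.134]), 'joint_vel': array([-0.002, -0.002, -0.   ,  0.   , -0.   , -0.002]), 'tau': array([ 4.0000e-03, -7.1438e+01, -5.7180e+01,  0.0000e+00,  7.0000e-03,
        0.0000e+00]), 'position': array([ 0.189, -0.543,  0.245]), 'tool_rot': array([-2.56e+00,  1.82e+00,  1.00e-03]), 'contact_force': array([0.204, 0.457, 0.679]), 'torque': array([ 0.034,  0.002, -0.02 ]), 'gripper_width': np.float64(0.086)}
```

View pics/scene0.png

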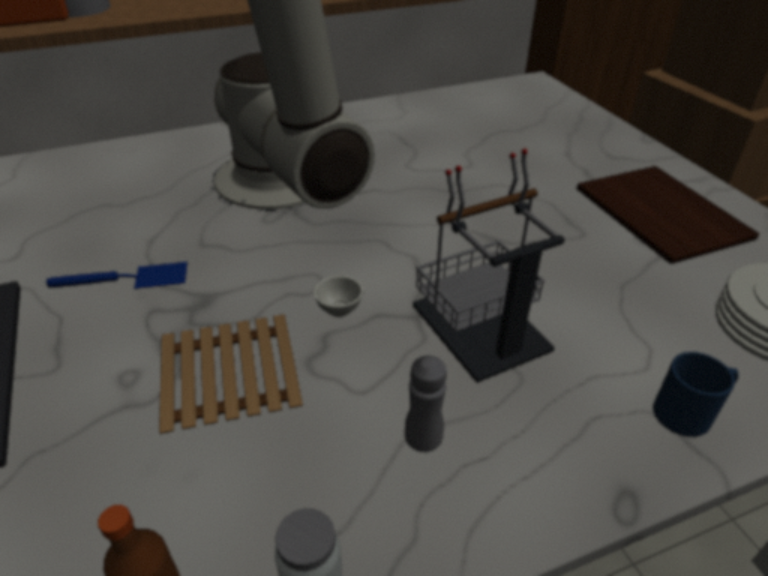

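View pics/top0.png

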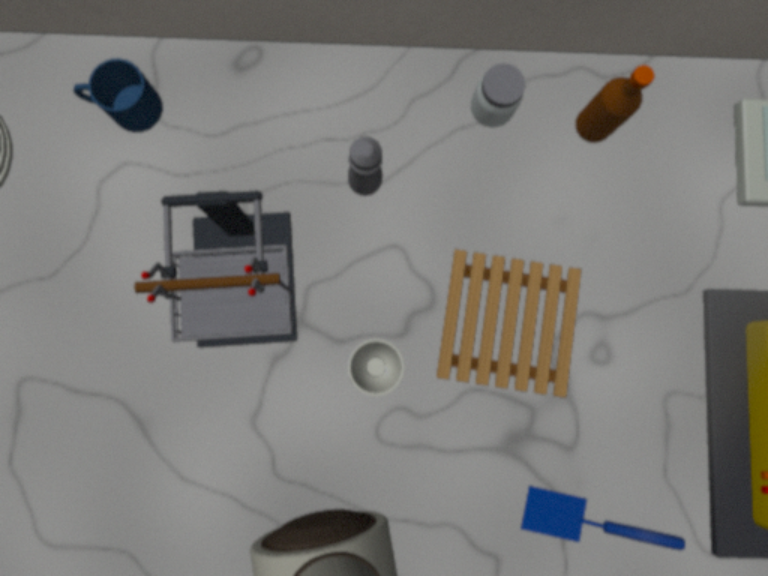

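The rack is on the left, with its back towards +x. The bar ends in the top view (768 px picture) are about (135,287) and (280,279). The trivet centre is about (510,322), the ramekin (376,366) and the grinder (366,165). Next I'll measure these and enlarge the hooks.

Run:
```python
from h import *
A=np.load("pics/scene.npz");B=np.load("pics/top.npz")
a=cv2.resize(A['p'][90:165,285:385][...,::-1],(800,600),interpolation=cv2.INTER_CUBIC)
cv2.imwrite("pics/hs.png",cv2.convertScaleAbs(a,alpha=1.6))
b=cv2.resize(B['p'][120:240,80:240][...,::-1],(800,600),interpolation=cv2.INTER_CUBIC)
cv2.imwrite("pics/ht.png",cv2.convertScaleAbs(b,alpha=1.6))
C=cloud("top",B['d']); S=cloud("scene",A['d'])
hsv=cv2.cvtColor(B['p'],cv2.COLOR_RGB2HSV)
def rep(n,m,P):
    q=P[m]; print(n,m.sum(),np.round(np.median(q,0),4),np.round(q.min(0),3),np.round(q.max(0),3))
# bar: brown pixels in region at z~0.2
for nm,Q,D in(("top",B,C),("scene",A,S)):
    h=cv2.cvtColor(Q['p'],cv2.COLOR_RGB2HSV)
    m=(h[...,0]<20)&(h[...,1]>110)&(D[...,2]>.19)&(D[...,2]<.26)&(D[...,1]>.05)&(D[...,1]<.4)&(Q['d']>0)
    rep(nm+" bar",m,D)
    q=D[m]; 
    if len(q): print(np.polyfit(q[:,1],q[:,0],1), np.percentile(q[:,1],[2,98]),np.percentile(q[:,2],[5,50,95]))
    r=(h[...,1]>150)&((h[...,0]<6)|(h[...,0]>174))
    n,l,st,ce=cv2.connectedComponentsWithStats(r.astype(np.uint8))
    for i in range(1,n):
        if st[i,4]>3: rep(f"red {np.round(ce[i],1)}",(l==i)&(Q['d']>0),D) if ((l==i)&(Q['d']>0)).any() else print("red",ce[i])
    # trivet
    t=(h[...,0]>8)&(h[...,0]<25)&(h[...,1]>60)&(D[...,2]<.03)&(D[...,2]>0.004)&(D[...,1]<0)&(D[...,1]>-.4)&(D[...,0]<.75)&(D[...,0]>.3)
    t=cv2.morphologyEx(t.astype(np.uint8),cv2.MORPH_OPEN,np.ones((3,3)))>0
    q=D[t][:,:2].astype(np.float32); r=cv2.minAreaRect(q); print("trivet",r,np.median(D[t][:,2]))
m=(C[...,2]>.02)&(C[...,2]<.06)
n,l,st,ce=cv2.connectedComponentsWithStats(m.astype(np.uint8))
for i in range(1,n):
    if st[i,4]>60: rep("low",l==i,C)
# rack base, column tops
for z0,z1 in((.006,.02),(.2,.235)):
    m=(C[...,2]>z0)&(C[...,2]<z1)&(C[...,1]>.05)&(C[...,1]<.4)&(C[...,0]>.35)&(C[...,0]<.8)&(B['p'].max(-1)<80)
    q=C[m][:,:2].astype(np.float32); print(z0,m.sum(),cv2.minAreaRect(q), q.min(0),q.max(0))
```

```text
top bar 529 [0.5863 0.1928 0.2255] [0.278 0.054 0.19 ] [0.598 0.278 0.23 ]
[0.06359313 0.57112202] [0.11266185 0.27558398] [0.22286077 0.22552534 0.22790021]
red [165.1 178.7] 18 [0.5944 0.1341 0.301 ] [0.591 0.131 0.297] [0.598 0.138 0.303]
red [ 96.7 183. ] 13 [0.5851 0.2427 0.2997] [0.583 0.24  0.298] [0.587 0.246 0.303]
red [167.5 194. ] 16 [0.5718 0.1324 0.2833] [0.568 0.13  0.28 ] [0.575 0.135 0.285]
red [100.4 198.4] 15 [0.5624 0.2405 0.283 ] [0.559 0.238 0.28 ] [0.565 0.243 0.287]
red [509.6 325.9] 11 [ 0.3303 -0.5609  0.0779] [ 0.328 -0.563  0.072] [ 0.332 -0.559  0.082]
trivet ((0.5594989061355591, -0.21579188108444214), (0.20016124844551086, 0.1984553188085556), 82.39640808105469) 0.0115659487372195
scene bar 242 [0.5932 0.1897 0.224 ] [0.305 0.059 0.191] [0.606 0.278 0.229]
[-0.01842466  0.59573595] [0.11354346 0.27339339] [0.21911233 0.22395168 0.22718377]
red [341.5 103.5] 4 [0.5666 0.2419 0.2816] [0.565 0.24  0.28 ] [0.567 0.243 0.283]
red [305.2 112. ] 4 [0.5997 0.1344 0.2996] [0.597 0.133 0.297] [0.6   0.136 0.3  ]
red [298.5 114.5] 4 [0.5764 0.1318 0.2824] [0.575 0.
[... 1089 characters left out ...]
06 ]
low 676 [0.629  0.228  0.0537] [0.609 0.168 0.048] [0.649 0.279 0.059]
low 187 [0.6347 0.1382 0.0539] [0.609 0.126 0.049] [0.653 0.156 0.059]
low 2095 [0.5637 0.1994 0.0531] [0.526 0.119 0.047] [0.604 0.274 0.06 ]
low 2746 [ 0.4366 -0.5652  0.0218] [ 0.221 -0.614  0.02 ] [ 0.616 -0.52   0.06 ]
low 655 [ 0.4862 -0.0123  0.0381] [ 0.446 -0.053  0.02 ] [0.528 0.029 0.05 ]
0.006 1356 ((0.616977334022522, 0.19058877229690552), (0.19745217263698578, 0.14804604649543762), 5.242238998413086) [0.51432174 0.10943137] [0.71996015 0.2720832 ]
0.2 995 ((0.6355764865875244, 0.19813203811645508), (0.1277611404657364, 0.1672687977552414), 5.078556060791016) [0.5676559 0.1100359] [0.70078945 0.27678472]
```

View pics/hs.png

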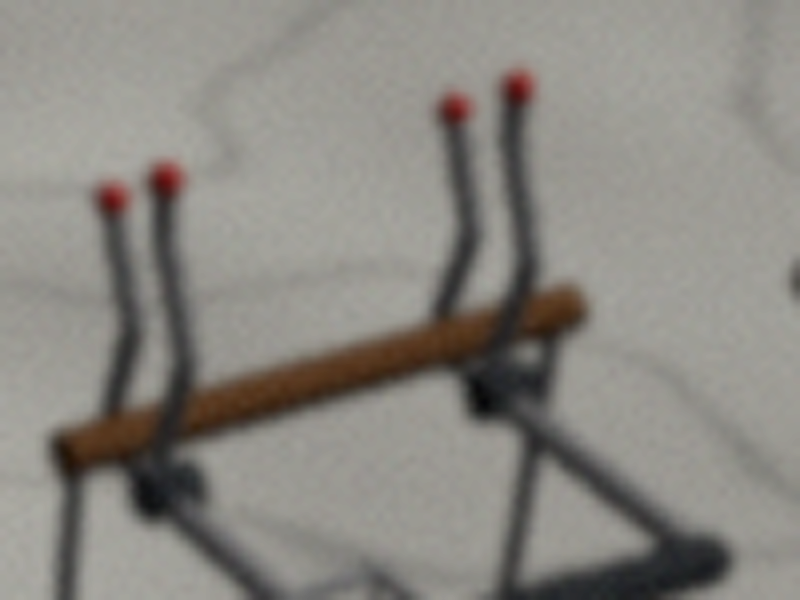

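View pics/ht.png

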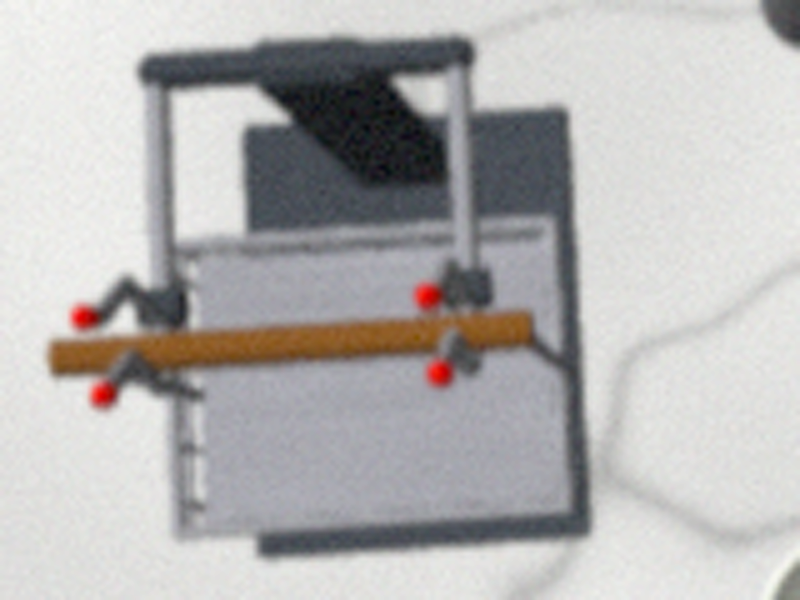

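The hooks lean back (+x) first, then forward past a knee. I'll back-project the prong points onto the hook planes.

Run:
```python
from h import *
yaw=.088; ex=np.array([np.cos(yaw),np.sin(yaw),0]); ey=np.array([-np.sin(yaw),np.cos(yaw),0]); O=np.array([.587,.1885,.22])
def bp(n,u,v,yl):
    f,cx,cy,T=K(n); R=T[:3,:3]; c=-R.T@T[:3,3]; d=R.T@np.array([(u-cx)/f,(v-cy)/f,1])
    t=((O-c)@ey+yl)/(d@ey); q=c+t*d-O; return np.round(1000*np.array([q@ex,q[2]]),1)
g=lambda x,y:(285+(x+.5)/8-.5,90+(y+.5)/8-.5)
for n,yl,p in(("right front",-.055,[(113,200),(133,330),(115,410)]),("right back",-.055,[(167,180),(187,375),(163,455)]),
 ("left front",.055,[(455,108),(474,235),(447,310)]),("left back",.055,[(517,87),(533,272),(503,340)])):
    print(n,[bp("scene",*g(*q),yl) for q in p])
A=np.load("pics/scene.npz");B=np.load("pics/top.npz")
for nm,Q in(("top",B),("scene",A)):
    D=cloud(nm,Q['d']); h=cv2.cvtColor(Q['p'],cv2.COLOR_RGB2HSV)
    L=D-O; x=L@ex; y=L@ey
    m=(h[...,0]<20)&(h[...,1]>110)&(abs(x)<.015)&(abs(y)<.1)&(abs(L[...,2])<.012)
    print(nm,"bar",m.sum(),np.polyfit(y[m],x[m],1),y[m].min(),y[m].max(),np.percentile(x[m],[5,95]),np.percentile(L[...,2][m],[5,95]))
    for s in(-.055,.055):
        m=(abs(y-s)<.008)&(abs(x)<.05)&(L[...,2]>.012)
        for z in range(15,85,10):
            k=m&(abs(L[...,2]*1000-z)<5)
            if k.any(): print(nm,s,z,np.round(np.sort(1000*x[k])).astype(int))
```

```text
right front [array([-15.2,  62.1]), array([-0.9, 30.9]), array([-5.9,  3.2])]
right back [array([ 8. , 79.3]), array([25.1, 31.6]), array([18.2,  2.9])]
left front [array([-16.6,  62.2]), array([-0.5, 31.3]), array([-6.6,  4.3])]
left back [array([ 6.6, 79.1]), array([25.3, 33.1]), array([18.3,  8.1])]
top bar 523 [-0.00057592  0.0001246 ] -0.07735959696478695 0.09029234655044437 [-0.00463962  0.0048828 ] [0.00296749 0.00790046]
top -0.055 15 [-14 -12 -12 -12 -11 -10  -9  11  12  13  13  13  13  14  15]
top -0.055 25 [-11 -10  -8  -7  14  14  15  15  16  17  19]
top -0.055 35 [-8 -7 -7 -6 -5 -5 -5 -3 -3 19 19 20 20 21 23]
top -0.055 45 [-14 -13 -12 -12 -12 -10 -10  -9  -9  -8  -7  14  15  15  16  16  18  18
  18  20]
top -0.055 55 [-16 -16 -14 -14 -14 -12   9  11  11  11  11  12  13  13  13]
top -0.055 65 [-25 -25 -25 -25 -24 -23 -23 -23 -23 -22 -22 -22 -22 -22 -21 -20 -20 -20
 -20 -20 -20 -19 -19 -18 -18 -18 -16 -16   2   5   6   7   8]
top -0.055 75 [-2 -2 -1  0  0  0  1  1  2  3  5  6  6  6]
top 0.055 15 [-14 -13 -12 -12 -11  -9  11  12  12  13  13  13  14  15  16]
top 0.055 25 [-
[... 1706 characters left out ...]
ene 0.055 25 [-5 -5 -5 -4 -4 -3 -3 -3 -2 -1 -1 -1 18 18 18 20 20 22 22 23 24 24]
scene 0.055 35 [-8 -8 -7 -7 -6 -5 -5 -4 -4 -3 -3 -3 -3 -2 -2 -2 -1 -1  0 16 19 20 21 21
 22 22 22 23 23 23 23 24 24 24 25 25 25]
scene 0.055 45 [-14 -13 -13 -12 -10 -10 -10  -9  -9  -8  -7  -7  -7  -7  -6  -5  13  15
  15  16  16  16  17  17  18  20  20  20  21  21  22]
scene 0.055 55 [-19 -17 -17 -16 -15 -15 -15 -14 -14 -14 -14 -13 -12 -11 -10  -9   7   9
  10  11  11  11  12  13  13  13  13  13  14  14  14  14  15  15  19]
scene 0.055 65 [-21 -19 -18 -16 -16 -16 -16 -16 -15 -15 -14   4   4   5   7   7   7   8
   8   8   9   9  10  10  10  11  11]
scene 0.055 75 [ 1  5  5  6  7  7  8  8  8  8  9  9  9  9 10 11]
```

Request:
drive_tool(motion=[-1,0,0,-0.22,-0.0527,-1,0,0,-0.22,-0.0527,-1,0,0,-0.22,-0.0527,-1,0,0,-0.22,-0.0527,-1,0,0,-0.22,-0.0527,-1,0,0,-0.22,-0.0527,-1,0,0,-0.22,-0.0527,-1,0,0,-0.22,-0.0524,-1,0,0,0,0])

```text
time_s: 1.23
position: [0.189, -0.5433, 0.4579]
tool_rot: [3.136, 0.14, 0.001]
contact_force: [0.6, -1.6, -0.2]
gripper_width: 0.085
```

```bash
cat >> h.py <<'E'
from scipy.spatial.transform import Rotation as Ro
yaw=.088; ex=np.array([np.cos(yaw),np.sin(yaw),0]); ey=np.array([-np.sin(yaw),np.cos(yaw),0]); O=np.array([.587,.1885,.22])
def go(t):
    s=bot.get_state(); R=Ro.from_rotvec(s['tool_rot']).as_matrix(); d=np.array(t)-s['position']
    print("t",round(s['time_s'],2),"pos",np.round(s['position'],4),"heading",np.round(np.degrees(np.arctan2(R[1,0],R[0,0])),2),"zt",np.round(R[:,2],3)); print("units",np.round(R.T@d/.12,3),"rows",np.linalg.norm(d)/.0625)
    print("F",np.round(s['contact_force'],2),"w",s['gripper_width'])
E
python3 -c "
from h import *
go(O+.002*ey+[0,0,.2])"
```

```text
t 1.23 pos [ 0.189  -0.5433  0.4579] heading 5.1 zt [ 0.    -0.002 -1.   ]
units [ 3.846 -5.797  0.304] rows 13.369030273708205
F [ 0.57 -1.58 -0.24] w 0.08504910423479912
```

Request:
drive_tool(motion=[-1,0.27,-0.4,0,0,-1,0.27,-0.4,0,0,-1,0.27,-0.4,0,0,-1,0.27,-0.4,0,0,-1,0.27,-0.4,0,0,-1,0.27,-0.4,0,0,-1,0.27,-0.4,0,0,-1,0.27,-0.4,0,0,-1,0.27,-0.4,0,0,-1,0.27,-0.4,0,0,-1,0.27,-0.4,0,0,-1,0.27,-0.4,0,0])

```text
time_s: 2.72
position: [0.5264, 0.0667, 0.4555]
tool_rot: [-3.139, -0.134, 0.002]
contact_force: [1.6, -0.7, 0.3]
gripper_width: 0.0854
```

Request:
drive_tool(motion=[-1,0.25,-0.4,0,0,-1,0.25,-0.4,0,0,-1,0,0,0,0,-1,0,0,0,0])

```text
time_s: 3.22
position: [0.5772, 0.1655, 0.4556]
tool_rot: [3.138, 0.136, -0.002]
contact_force: [-0.3, -0.0, 0.2]
gripper_width: 0.0856
```

```bash
python3 -c "
from h import *
go(O+.002*ey+[0,0,.2])"
```

```text
t 3.23 pos [0.5772 0.1655 0.4556] heading 4.96 zt [-0.001 -0.    -1.   ]
units [ 0.099 -0.2    0.296] rows 0.7121291702775925
F [-0.35 -0.04  0.22] w 0.08559615262462414
```

Request:
drive_tool(motion=[-1,0.111,-0.2,0,0,-1,0,0,0.32,0,-1,0,0,0.32,0,-1,0,0,0.32,0,-1,0,0,0.32,0,-1,0,0,0,0,-1,0,0,0,0])

```text
time_s: 4.1
position: [0.5886, 0.1901, 0.3051]
tool_rot: [-3.138, -0.136, -0.004]
contact_force: [0.5, 0.2, 0.8]
gripper_width: 0.0857
```

```bash
python3 -c "
from h import *
go(O+.002*ey+.0015*ex+[0,0,-.005])
p,d=cams.camera('scene'); q,_=cams.camera('top')
a=cv2.resize(p[60:210,250:450],(800,600),interpolation=cv2.INTER_CUBIC)
cv2.imwrite('pics/s1.png',cv2.convertScaleAbs(a[...,::-1],alpha=1.6))"
```

```text
t 4.1 pos [0.5886 0.1901 0.3051] heading 4.95 zt [ 0.002  0.    -1.   ]
units [-0.004 -0.005  0.751] rows 1.4415432331830476
F [0.48 0.21 0.82] w 0.08565257375097676
```

View pics/s1.png

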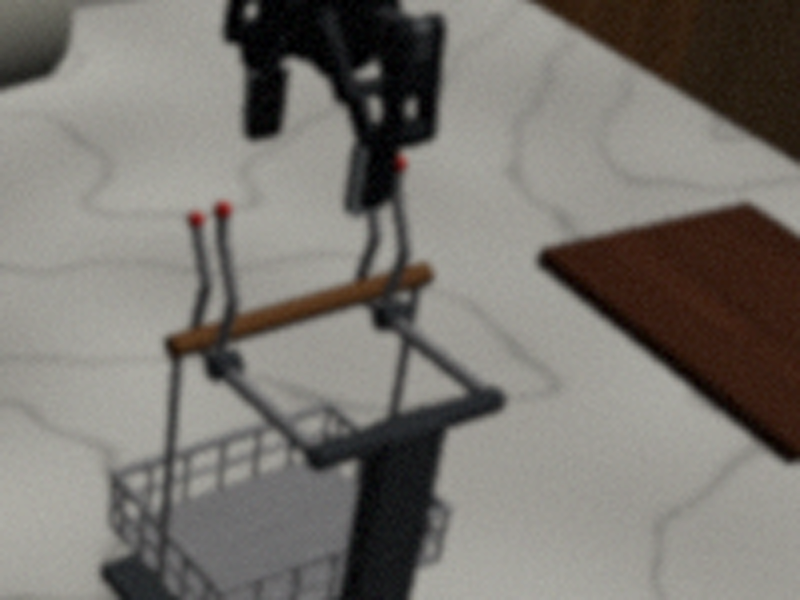

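The open fingers are at about (265,130) and (370,205), straddling the bar at about (300,310), with the prongs clear to either side. I'm descending and closing gently.

Request:
drive_tool(motion=[-1,0,0,0.15,0,-1,0,0,0.15,0,-1,0,0,0.15,0,-1,0,0,0.15,0,-1,0,0,0.15,0,-1,0,0,0,0,-1,0,0,0,0])

```text
time_s: 5.08
position: [0.5886, 0.1907, 0.2135]
tool_rot: [-3.138, -0.137, -0.001]
contact_force: [0.1, 0.4, 0.6]
gripper_width: 0.0854
```

Request:
drive_tool(motion=[0.3,0,0,0,0,0.3,0,0,0,0,0.5,0,0,0,0,0.6,0,0,0,0,0.65,0,0,0,0,0.65,0,0,0,0], force=20)

```text
time_s: 5.82
position: [0.5883, 0.1907, 0.213]
tool_rot: [-3.139, -0.138, 0.0]
contact_force: [-2.7, 0.2, 1.0]
gripper_width: 0.015
```

Request:
drive_tool(motion=[1,0,0,0,0,1,0,0,0,0,1,0,0,0,0], force=40)

```text
time_s: 6.2
position: [0.5886, 0.1907, 0.2131]
tool_rot: [-3.138, -0.137, -0.001]
contact_force: [1.9, 1.0, 3.5]
gripper_width: 0.0127
```

Request:
drive_tool(motion=[1,0.004,0,-0.016,0,1,0.005,0,-0.017,0,1,0,0,0,0])

```text
time_s: 6.58
position: [0.5895, 0.1908, 0.2167]
tool_rot: [-3.139, -0.138, 0.001]
contact_force: [-0.7, 0.1, -4.0]
gripper_width: 0.0127
```

Request:
drive_tool(motion=[1,0.004,0,-0.016,0,1,0.005,0,-0.017,0,1,0,0,0,0])

```text
time_s: 6.95
position: [0.5906, 0.1909, 0.2211]
tool_rot: [-3.138, -0.137, -0.0]
contact_force: [0.3, -0.3, -4.4]
gripper_width: 0.0125
```

Request:
drive_tool(motion=[1,0.006,0,-0.02,0,1,0.006,0,-0.02,0,1,0,0,0,0])

```text
time_s: 7.32
position: [0.5921, 0.191, 0.2259]
tool_rot: [-3.138, -0.137, -0.0]
contact_force: [-0.4, 0.2, -2.9]
gripper_width: 0.0124
```

Request:
drive_tool(motion=[1,0.006,0,-0.02,0,1,0.006,0,-0.02,0,1,0,0,0,0])

```text
time_s: 7.7
position: [0.5934, 0.1912, 0.2308]
tool_rot: [-3.138, -0.137, -0.0]
contact_force: [-4.6, -0.5, -1.0]
gripper_width: 0.0125
```

The back prong is touching (Fx −4.6 N), so I'll ease forward a little.

Request:
drive_tool(motion=[1,-0.014,0,0,0,1,0,0,-0.02,0,1,0,0,0,0])

```text
time_s: 8.07
position: [0.5919, 0.191, 0.2332]
tool_rot: [-3.138, -0.137, -0.001]
contact_force: [0.6, 0.6, -3.6]
gripper_width: 0.0127
```

Request:
drive_tool(motion=[1,0.007,0,-0.02,0,1,0.006,0,-0.02,0,1,0,0,0,0])

```text
time_s: 8.45
position: [0.5935, 0.1911, 0.2379]
tool_rot: [-3.138, -0.137, -0.001]
contact_force: [0.2, -0.8, -5.4]
gripper_width: 0.0126
```

Request:
drive_tool(motion=[1,0.006,0,-0.018,0,1,0.003,0,-0.016,0,1,0,0,0,0])

```text
time_s: 8.82
position: [0.5945, 0.1912, 0.2419]
tool_rot: [-3.138, -0.137, -0.0]
contact_force: [0.0, -0.4, -4.4]
gripper_width: 0.0126
```

Request:
drive_tool(motion=[1,0,0,-0.016,0,1,-0.004,0,-0.016,0,1,0,0,0,0])

```text
time_s: 9.2
position: [0.5939, 0.1912, 0.2458]
tool_rot: [-3.138, -0.137, -0.0]
contact_force: [-0.5, -0.3, -3.7]
gripper_width: 0.0124
```

Request:
drive_tool(motion=[1,-0.007,0,-0.016,0,1,-0.007,0,-0.016,0,1,0,0,0,0])

```text
time_s: 9.57
position: [0.5922, 0.1911, 0.2497]
tool_rot: [-3.138, -0.138, -0.001]
contact_force: [0.2, -0.3, -3.8]
gripper_width: 0.0127
```

Request:
drive_tool(motion=[1,-0.007,0,-0.016,0,1,-0.007,0,-0.016,0,1,0,0,0,0])

```text
time_s: 9.95
position: [0.5905, 0.1909, 0.2535]
tool_rot: [-3.138, -0.138, -0.0]
contact_force: [-0.1, -0.1, -3.8]
gripper_width: 0.0128
```

Request:
drive_tool(motion=[1,-0.008,0,-0.018,0,1,-0.008,0,-0.018,0,1,0,0,0,0])

```text
time_s: 10.32
position: [0.5887, 0.1907, 0.2579]
tool_rot: [-3.138, -0.138, -0.001]
contact_force: [-0.4, 0.2, -4.5]
gripper_width: 0.0128
```

Request:
drive_tool(motion=[1,-0.008,0,-0.018,0,1,-0.008,0,-0.018,0,1,0,0,0,0])

```text
time_s: 10.7
position: [0.5867, 0.1906, 0.2621]
tool_rot: [-3.138, -0.137, -0.001]
contact_force: [0.1, 0.2, -4.4]
gripper_width: 0.0123
```

Request:
drive_tool(motion=[1,-0.008,0,-0.018,0,1,-0.008,0,-0.018,0,1,0,0,0,0])

```text
time_s: 11.08
position: [0.5848, 0.1904, 0.2665]
tool_rot: [-3.138, -0.138, -0.001]
contact_force: [-0.3, 1.2, -3.3]
gripper_width: 0.0125
```

Request:
drive_tool(motion=[1,-0.008,0,-0.018,0,1,-0.008,0,-0.018,0,1,0,0,0,0])

```text
time_s: 11.45
position: [0.5829, 0.1902, 0.2708]
tool_rot: [-3.138, -0.138, -0.001]
contact_force: [0.1, 0.3, -3.9]
gripper_width: 0.0126
```

Request:
drive_tool(motion=[1,-0.008,0,-0.018,0,1,-0.008,0,-0.018,0,1,0,0,0,0])

```text
time_s: 11.82
position: [0.581, 0.19, 0.2752]
tool_rot: [-3.138, -0.138, -0.001]
contact_force: [-0.0, 0.7, -3.7]
gripper_width: 0.0129
```

Request:
drive_tool(motion=[1,-0.008,0,-0.018,0,1,-0.008,0,-0.018,0,1,0,0,0,0])

```text
time_s: 12.2
position: [0.5791, 0.1899, 0.2794]
tool_rot: [-3.138, -0.138, -0.0]
contact_force: [-0.3, 0.3, -3.5]
gripper_width: 0.0127
```

Request:
drive_tool(motion=[1,-0.008,0,-0.018,0,1,-0.008,0,-0.018,0,1,-0.007,0,-0.018,0,1,0,0,0,0])

```text
time_s: 12.7
position: [0.5763, 0.1896, 0.2859]
tool_rot: [-3.138, -0.137, -0.001]
contact_force: [0.0, -0.7, -4.4]
gripper_width: 0.0127
```

Request:
drive_tool(motion=[1,-0.006,0,-0.02,0,1,-0.006,0,-0.02,0,1,-0.006,0,-0.02,0,1,0,0,0,0])

```text
time_s: 13.2
position: [0.5742, 0.1894, 0.2931]
tool_rot: [-3.138, -0.137, -0.001]
contact_force: [0.5, -0.4, -3.6]
gripper_width: 0.0127
```

Request:
drive_tool(motion=[1,0,0,-0.03,0,1,0,0,-0.03,0,1,0,0,-0.03,0,1,0,0,-0.03,0,1,0,0,0,0])

```text
time_s: 13.82
position: [0.5743, 0.1894, 0.3076]
tool_rot: [-3.138, -0.137, -0.001]
contact_force: [-0.3, -0.1, -3.8]
gripper_width: 0.0126
```

Request:
drive_tool(motion=[1,-0.03,0,0,0,1,-0.06,0,0,0,1,-0.1,0,0,0,1,-0.13,0,0,0,1,-0.15,0,0,0,1,-0.15,0,0,0,1,-0.13,0,0,0,1,-0.1,0,0,0,1,-0.06,0,0,0,1,-0.03,0,0,0,1,0,0,0,0,1,0,0,0,0])

```text
time_s: 15.32
position: [0.4621, 0.1796, 0.3071]
tool_rot: [-3.139, -0.137, 0.0]
contact_force: [0.7, -0.2, -3.2]
gripper_width: 0.0127
```

```bash
python3 -c "
from h import *
go([.5605,-.215,.3076])
p,d=cams.camera('scene'); q,e=cams.camera('top'); np.savez('pics/n2',p=p,d=d,q=q,e=e)
cv2.imwrite('pics/s2.png',cv2.resize(np.hstack([p,q])[...,::-1],(800,300),interpolation=cv2.INTER_AREA))"
```

```text
t 15.32 pos [0.4621 0.1796 0.3071] heading 5.01 zt [-0.  0. -1.]
units [ 0.53   3.347 -0.004] rows 6.5064806985311945
F [ 0.74 -0.24 -3.18] w 0.01266343476292214
```

View pics/s2.png

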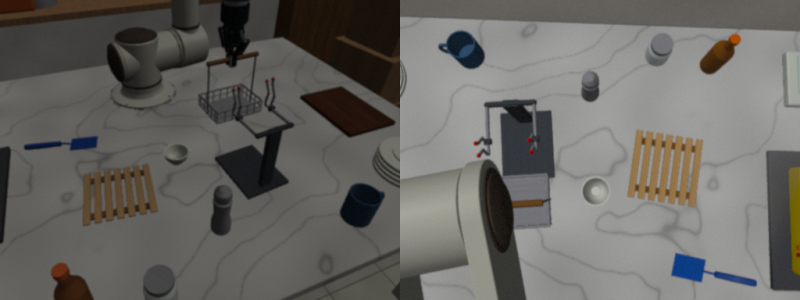

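Both views show the basket off the rack in front of the hooks, hanging level, with the bystanders untouched. Now I'll carry it to the trivet.

Request:
drive_tool(motion=[1,0,0.04,0,0,1,0,0.08,0,0,1,0,0.12,0,0,1,0,0.16,0,0,1,0,0.2,0,0,1,0.05,0.22,0,0,1,0.05,0.22,0,0,1,0.05,0.22,0,0,1,0.05,0.22,0,0,1,0.05,0.22,0,0,1,0.05,0.22,0,0,1,0.05,0.22,0,0])

```text
time_s: 16.92
position: [0.526, -0.0744, 0.3073]
tool_rot: [3.139, 0.136, 0.0]
contact_force: [0.7, -0.2, -3.4]
gripper_width: 0.0128
```

Request:
drive_tool(motion=[1,0.05,0.22,0,0,1,0.05,0.22,0,0,1,0.05,0.2,0,0,1,0.03,0.18,0,0,1,0,0.14,0,0,1,0,0.1,0,0,1,0,0.08,0,0,1,0,0.04,0,0,1,0,0,0,0.035,1,0,0,0,0.035,1,0,0,0,0,1,0,0,0,0])

```text
time_s: 18.42
position: [0.56, -0.2116, 0.3073]
tool_rot: [-3.135, 0.203, -0.0]
contact_force: [-0.0, 0.3, -4.1]
gripper_width: 0.0128
```

```bash
python3 -c "
from h import *
go([.560,-.2194,.29])"
```

```text
t 18.43 pos [ 0.56   -0.2116  0.3073] heading -7.42 zt [ 0.  0. -1.]
units [0.008 0.065 0.144] rows 0.3036609472540318
F [-0.01  0.26 -4.09] w 0.012789493172016575
```

Request:
drive_tool(motion=[1,0.008,0.065,0,0,1,0,0,0.12,0,1,0,0,0.2,0,1,0,0,0.2,0,1,0,0,0.2,0,1,0,0,0.1,0,1,0,0,0.07,0,1,0,0,0,0,1,0,0,0,0])

```text
time_s: 19.55
position: [0.5602, -0.2197, 0.2012]
tool_rot: [3.134, -0.208, 0.002]
contact_force: [-0.0, -0.1, -3.5]
gripper_width: 0.0125
```

```bash
cat > meas.py <<'E'
from h import *
import sys
go([.560,-.2194,.175])
H=np.radians(-7.5); c=np.array([.5605,-.215,0]); fx=np.array([np.cos(H),np.sin(H),0]); fy=np.array([-np.sin(H),np.cos(H),0])
ims=[]
for n in("scene","top"):
    p,d=cams.camera(n); D=cloud(n,d)-c; x=D@fx; y=D@fy; z=D[...,2]
    m=(abs(x)<.1)&(abs(y)<.12)&(z>.025)&(z<.085)&(d>0)
    print(n,m.sum(),"x",np.percentile(x[m],[1,50,99]).round(4),"y",np.percentile(y[m],[1,50,99]).round(4),"z",np.percentile(z[m],[1,50,99]).round(4))
    h=cv2.cvtColor(p,cv2.COLOR_RGB2HSV)
    b=(h[...,0]<20)&(h[...,1]>110)&(abs(x)<.03)&(abs(y)<.12)&(z>.15)&(z<.23)
    if b.any(): print(" bar",b.sum(),"y",np.percentile(y[b],[1,99]).round(4),"x",np.median(x[b]).round(4),"z",np.percentile(z[b],[5,95]).round(4))
    u,v=map(int,proj(n,c+[0,0,.08])); v=max(v,120); u=max(u,160)
    ims.append(cv2.resize(p[v-120:v+120,u-160:u+160],(400,300),interpolation=cv2.INTER_CUBIC))
cv2.imwrite(sys.argv[1],cv2.convertScaleAbs(np.hstack(ims)[...,::-1],alpha=1.4))
E
python3 meas.py pics/s3.png
```

```text
t 19.55 pos [ 0.5602 -0.2197  0.2012] heading -7.58 zt [ 0.001 -0.    -1.   ]
units [-0.002 -0.003  0.218] rows 0.4190402269649281
F [-0.04 -0.07 -3.45] w 0.01245211830198414
scene 3446 x [-0.0591  0.003   0.0653] y [-0.0789 -0.0036  0.0821] z [0.0388 0.0423 0.0836]
 bar 343 y [-0.0794  0.0827] x 0.0063 z [0.2071 0.2147]
top 2366 x [-0.062   0.0014  0.0612] y [-0.035   0.0304  0.082 ] z [0.0375 0.0419 0.084 ]
 bar 214 y [0.0181 0.085 ] x -0.0007 z [0.2109 0.2159]
```

View pics/s3.png

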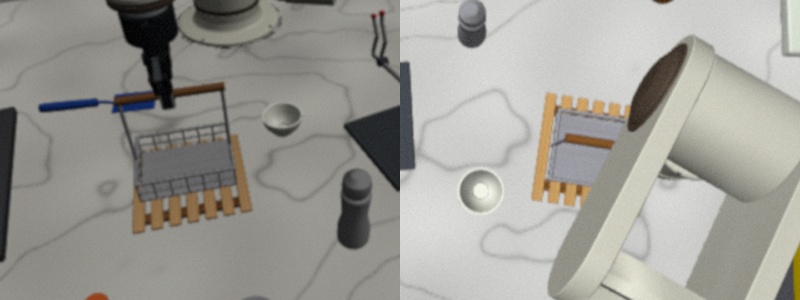

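The basket hangs level over the trivet, centred to within about 2 mm. I'm lowering it slowly.

Request:
drive_tool(motion=[1,0,0,0.06,0,1,0,0,0.06,0,1,0,0,0.04,0,1,0,0,0.015,0,1,0,0,0,0])

```text
time_s: 20.27
position: [0.5599, -0.2196, 0.1794]
tool_rot: [-3.135, 0.208, 0.0]
contact_force: [-1.0, 0.2, -3.6]
gripper_width: 0.0125
```

Request:
drive_tool(motion=[1,0,0,0.012,0,1,0,0,0.012,0,1,0,0,0,0])

```text
time_s: 20.65
position: [0.5599, -0.2196, 0.1764]
tool_rot: [-3.135, 0.208, 0.0]
contact_force: [-0.8, 0.2, -3.6]
gripper_width: 0.0125
```

Request:
drive_tool(motion=[1,0,0,0.008,0,1,0,0,0.008,0,1,0,0,0,0])

```text
time_s: 21.02
position: [0.5604, -0.2201, 0.1755]
tool_rot: [3.134, -0.208, 0.003]
contact_force: [2.0, -3.4, 6.7]
gripper_width: 0.0127
```

Request:
drive_tool(motion=[1,0,0,0.006,0,1,0,0,0,0])

```text
time_s: 21.28
position: [0.5605, -0.2202, 0.1754]
tool_rot: [3.133, -0.208, 0.004]
contact_force: [0.1, -4.3, 11.6]
gripper_width: 0.0129
```

Contact made. I'll relieve the pressure and open.

Request:
drive_tool(motion=[1,0,0,-0.009,0,1,0,0,0,0])

```text
time_s: 21.52
position: [0.5602, -0.22, 0.1756]
tool_rot: [3.134, -0.208, 0.002]
contact_force: [1.8, -4.1, 6.6]
gripper_width: 0.0126
```

Request:
drive_tool(motion=[0.6,0,0,0,0,0.4,0,0,0,0,0.1,0,0,0,0,-0.3,0,0,0,0,-1,0,0,0,0,-1,0,0,0,0,-1,0,0,0,0])

```text
time_s: 22.4
position: [0.5599, -0.2196, 0.175]
tool_rot: [-3.135, 0.208, 0.0]
contact_force: [0.2, 0.2, 0.4]
gripper_width: 0.0852
```

Free, with zero force on the tool. Retreating straight up, then back towards the front.

Request:
drive_tool(motion=[-1,0,0,-0.1,0,-1,0,0,-0.2,0,-1,0,0,-0.3,0,-1,0,0,-0.4,0,-1,0,0,-0.4,0,-1,0,0,-0.3,0,-1,-0.4,0,0,0,-1,-0.4,0,0,0,-1,-0.4,0,0,0,-1,-0.4,0,0,0,-1,0,0,0,0,-1,0,0,0,0])

```text
time_s: 23.9
position: [0.3698, -0.1943, 0.3797]
tool_rot: [3.134, -0.208, 0.002]
contact_force: [-0.0, 0.1, -0.3]
gripper_width: 0.0853
```

```bash
python3 meas.py pics/s4.png
```

```text
t 23.9 pos [ 0.3698 -0.1943  0.3797] heading -7.6 zt [ 0.001 -0.001 -1.   ]
units [ 1.597 -0.003  1.708] rows 4.489592836087796
F [-0.05  0.06 -0.29] w 0.08528161420311382
scene 1027 x [-0.0602  0.0268  0.0656] y [-0.0802 -0.0108  0.0842] z [0.0261 0.0541 0.0797]
 bar 389 y [-0.08   0.082] x 0.0066 z [0.1817 0.189 ]
top 866 x [-0.0634 -0.      0.0619] y [-0.0824 -0.0053  0.0823] z [0.0302 0.0556 0.0703]
 bar 502 y [-0.0813  0.0837] x -0.0005 z [0.1849 0.1903]
```

View pics/s4.png

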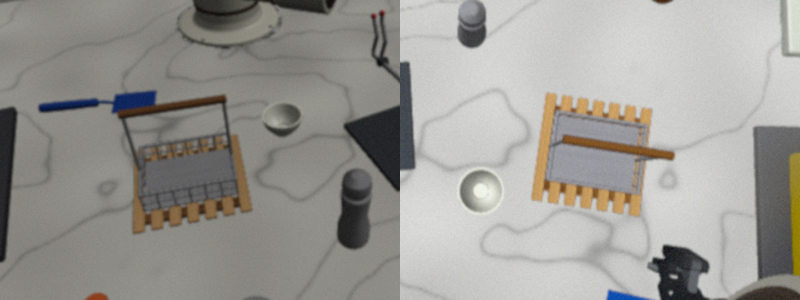

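The basket stands upright and centred on the trivet, and the gripper is clear of it. The ramekin and grinder appear where they were.

```bash
python3 -c "
from h import *
bot.finish_job()"
```

```text
the job is handed in; nothing more can be done
```

The basket is off the rack and standing upright in the middle of the trivet. I let go of it and handed the job in after about 24 s on the robot's clock.

- **Taking it off:** I read the bend of the hooks from the camera images, gripped the bar between them, and eased it up in small steps. It went backwards first, then forwards past the bend. It touched a back prong once, showing about 4.6 N sideways, and I eased off at once. I drew it towards the front only once it was about 94 mm up, above both pairs of tips.
- **Setting it down:** The lowering was not quite as gentle as I wanted. The tool read up to 11.6 N (about 15 N with the basket's weight) before I eased off and opened the fingers.
- **Last checks:** The basket was within about 2 mm of the trivet's centre and level, and the gripper was well clear with no force on it. The two cameras disagreed by about 7 mm on the bar's front-to-back position, probably because they see different sides of it. The ramekin and the grinder looked unmoved in the pictures, but I did not measure them again.

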